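# Index the cheese turntable by one portion

## Robot

A 6-joint arm with a two-finger parallel gripper is mounted at the origin on a cart in front of the work surface, level with it; the furniture and walls round the work are solid. World frame = base frame: x ahead of the robot, y to its left, z up, the work surface at z = 0. Lengths are in m, angles in rad, forces in N, time in s.
With the tool pointing down it reaches from about 0.225 to 0.725 m from the base axis. Payload 3.1 kg.
Tool frame: the origin (TCP) lies midway between the tips of the shut fingers; the grasp point (between the pads) lies 19 mm behind it; z points along the fingers, x is the direction in which the jaws open and shut, and the axes are right-handed (so a half turn about z gives the same grasp; the last joint's range is limited). The gripper opens to 85 mm and grips with 20 to 120 N. Pads are 22 mm wide; open, the fingers measure 114 mm over their backs; the gripper's body (76 mm by 85 mm) begins 54 mm behind the grasp point. The pads swing forward as they close: fully open they stand 13 mm farther back than shut.
Start: joints at [1.025, 0.048, 0.099, 1.622, 0, 1.443], TCP at [0.213, 0.48, 0.231] pointing down, gripper open.
Joint ranges: [-2.91, 2.91], [-0.99, 1.94], [-1.21, 1.42], [-2.12, 2.29], [-1.49, 1.47], [-3.14, 3.14]. Speed limits (rad/s): [2.79, 2.79, 3.14, 3.14, 3.14, 3.14].

## Interface

Orientations are given as a 3x3 rotation matrix whose columns are the frame's x, y, z axes.
In Python, from plant import state, read_camera, bot gives the robot as it stands.
- The arm moves only by the shell command python3 -m inch 'ROWS' [FORCE]. ROWS is JSON, a list that holds one entry, the list of rows, each a list of 5 numbers: the finger opening in mm, from 0 to 85.4, then the shift along the tool's x, y, z in mm, then the turn about the tool's z in degrees. In form: [[[gripper, tx, ty, tz, twist], ...]]. A call has 1 to 10 rows; each row is the pose to reach, as a shift and turn from the pose commanded when the call began, along the tool's axes at that moment; what a row does not reach only later rows make up. A row lasts 1/12 s, in which the tool goes at most 41.7 mm and 7.16 degrees, less where a joint would pass 70% of its speed; a pose out of reach is approached as far as the arm can. A call with a gripper value outside its range is refused whole. The fingers move at their own pace and stop on an object; FORCE is the grip in N (left out, the last holds). Time passes only in rows, so rows that repeat a pose let the fingers close. It gives the time, the measured TCP pose, the force and the opening at its end, in the units of the state.
- state(): the state, without advancing time (a new reading comes with each control period).
- read_camera(name): name is "scene" or "top" or "wrist"; returns a dict with "img" (400x640x3 uint8, blue, green, red), "depth" (400x640 float32, m along the optical axis (not along the pixel's ray), 0 where there is no reading), "mtx" (3x3 intrinsics, pixels), "k1" (the pictures are not rectified: a ray, as slopes to the right and down, at radius r is drawn at 1 + k1 r^2 times it, then the intrinsics apply), "world_to_cam" (4x4, takes a point from world to camera coordinates); the wrist camera has in their place "T_tool_cam" (4x4, takes a point from camera to tool coordinates, whose origin is the TCP and whose axes are the tool frame's). Camera axes: x right, y down, z forward; pixel columns grow to the right and rows downward; lengths in m; the calibration is good to about 2 mm. A picture is of the moment at which its call begins: read the wrist's pose just before it.
- bot.hand_in(): hands the job in, once; it reports no verdict.
The state is a dict: "t": time; "joint_positions": joint angles; "joint_vel": joint speeds; "joint_efforts": joint torques, N m; "tcp_pos": TCP position; "tool_rot": TCP orientation; "contact_force": force on the tool from outside, world axes, zero at the start; "torque": the same for the moment, N m; "gripper_width": finger opening in m.
Only numpy, scipy, OpenCV 4.12 (cv2) and the standard library are available. Lean on these libraries where they do the work, as an engineer would, in place of code of your own. Each camera call takes 0.05 s, during which the arm holds its last target.

## Task

The partly cut cheese on the portioning turntable has to move on by one portion for the next cut. With the fingertips, press down the spring plunger between the two guard plates to unlock the board and push the board clockwise (seen from above) to the very next hole of the index plate, where the plunger must spring fully up and lock. Do not turn the board backwards or past that hole, lift nothing, do not shift the cheese on the board or disturb the cheeses lying round the turntable, and finish clear of everything.

Things in the scene. Friction and masses are not known exactly. Their poses are not given: they have to be found in the camera images.
- divider: Fixed base of the turntable: low steel drum, 302 mm across and 30 mm high, standing on the deck. Origin on the revolving axis, at deck level; z up. Its upper face is the index plate: eight round holes, 22 mm wide, on a circle of 125 mm radius, 45 degrees apart, joined by a 10 mm wide circular slot. A wire bow, 337 mm high, is parked upright on its +x side, 105 to 190 mm from the axis, away from the plunger.
- axis (a point): Point on the revolving axis at the top of the round wooden board (board 208 mm across, its top 50 mm above the deck).
- cap_top (a point): Centre of the upper face of the plunger's black push cap (36 mm across, flat), 125 mm from the axis, 66 mm above the deck when up. It goes straight down when pressed and travels round with the board. It stands midway between two upright steel guard plates of the board's arm, which face each other along the circle with 52 mm clear between them.
- lead_guard (a point): Middle of the inner face, at the top, of the guard plate that is ahead of the cap in the clockwise sense, 26 mm from the cap's centre line. Both plates are part of the revolving board and may be pushed to turn it: 6 mm thick, 30 mm deep along the radius, rounded top 93 mm above the deck (27 mm above the raised cap).
- plunger (a joint): How far the plunger is pressed, m: 0 = up (locked when in a hole), at most 0.011. Spring 3.6 N at first, 8.5 N fully down. Its collar (18 mm wide) leaves the hole at 0.006. Between holes the plate keeps it down at about 0.006 with no finger on it; at a hole it springs up by itself, if nothing holds the cap down, and stops the board. Let up within 3 mm of arc, it falls back in the same hole.
- turnboard (a joint): Angle of the board, rad, growing clockwise seen from above; about 0 in the starting hole (play about 0.016 either way), 0.785 in the next hole. The board turns stiffly: about 3 N at the plunger while unlocked, and stays where it is left.
- wheel_mid (a point): Middle, half-way up, of the partly cut cheese (126 x 130 x 54 mm, one wedge cut out) lying loose on the middle of the board; it rides round with the board, its top is 104 mm above the deck.
- wheel: The same partly cut cheese: origin at its underside.
- portion: Bystander: loose cheese wedge, 67 x 77 x 30 mm, on the deck at the near right; origin at its underside.
- brick: Bystander: loose small brick of cheese, 53 x 82 x 38 mm, on the deck at the near left; origin at its underside.
- small_wheel: Bystander: loose small round cheese, about 100 mm across and 46 mm high, on the deck left of the turntable; origin at its underside.
- groove (a point): Point on the axis at the board's top that turns with the board; its x axis runs along one of the eight portion grooves, 112.5 degrees clockwise of the plunger's arm.

How it is judged:
On the way, in this order (a step that is already met when the one before it is completed fails the run):
1. the plunger is pressed down, clear of the plate, in its starting hole (value of joint plunger above 0.0055 m and value of joint turnboard between -0.06 and 0.06 rad), for 0.02 s.
2. the board is on its way clockwise between the two holes (value of joint turnboard between 0.15 and 0.7 rad), for 0.1 s.
At the end, for the whole second after the job is handed in: The board stands in the next hole clockwise (0.785 rad, within 0.03), the plunger is fully up (within 1.5 mm), the cut cheese lies at rest on the board within 30 mm of its middle, and the three loose bystanders are within 15 mm of where they were (value of joint turnboard between 0.755 and 0.815 rad and value of joint plunger below 0.0015 m and horizontal distance between wheel_mid and axis below 0.03 m and z of wheel_mid in the frame of divider below 0.084 m and linear speed of wheel below 0.01 m/s and distance of each of portion, brick, small_wheel from where it was at the start of the episode below 0.015 m); the robot touches nothing.
It fails at once if the board is turned backwards (anticlockwise, more than 0.06 rad) (value of joint turnboard below -0.06 rad).
It fails at once if the board is turned past the next hole (beyond 0.87 rad) (value of joint turnboard above 0.87 rad).
It fails at once if the cut cheese is lifted off the board (z of wheel_mid in the frame of divider above 0.092 m).
It fails at once if the cut cheese is shifted (over 30 mm off the middle) or turned on the board (horizontal distance between wheel_mid and axis above 0.03 m or angle between the x axis of wheel and the x axis of groove, either way round above 0.4 rad).
It fails at once if a loose cheese beside the turntable is moved (over 15 mm) or lifted (distance of any of portion, brick, small_wheel from where it was at the start of the episode above 0.015 m).
It also fails if it takes over 45 s, if anything falls off the work surface, if the arm or the gripper's body presses on something with over 40 N, if the wrist force passes 120 N, or if a joint passes its speed limit or range.

## Working session

There is one attempt and no reset: what is moved stays moved. The work goes in short steps, Python scripts to look and compute and a shell command to move; the robot and the scene stay as the last step left them, time stands still between calls to the robot, and variables do not carry over. Pictures are saved under pics/ and viewed, and the job is handed in when it is done.

```bash
ls; mkdir -p pics
python3 - <<'E'
from plant import state, read_camera
import cv2
s=state();print(s)
for n in("scene","top","wrist"):
    c=read_camera(n);cv2.imwrite(f"pics/{n}0.png",c["img"]);print(n,c["mtx"],c["k1"],c.get("world_to_cam"),c.get("T_tool_cam"))
E
```

```text
pics
{'t': 0.0, 'joint_positions': array([1.02517725e+00, 4.87713730e-02, 9.76104546e-02, 1.62199244e+00,
       3.01565894e-05, 1.44297914e+00]), 'joint_vel': array([ 0.0008558 ,  0.000482  ,  0.00127445, -0.00074076, -0.00027871,
        0.00121692]), 'joint_efforts': array([-2.29417274e-04, -3.38777268e+01,  3.20017576e+01,  2.02170981e-02,
       -1.36618569e-04,  1.19439153e-05]), 'tcp_pos': array([0.21271696, 0.4793189 , 0.23011275]), 'tool_rot': array([[ 4.05750972e-01,  9.13982816e-01, -1.24894992e-03],
       [ 9.13980690e-01, -4.05752760e-01, -1.99914976e-03],
       [-2.33395340e-03, -3.30359147e-04, -9.99997222e-01]]), 'contact_force': array([-0.67479428,  0.67409182,  0.54266629]), 'torque': array([-0.04437581,  0.00364797, -0.00702182]), 'gripper_width': 0.08569203875274652}
scene [[490.40763734   0.         321.2527954 ]
 [  0.         490.40763734 193.40985447]
 [  0.           0.           1.        ]] -0.005369231820331808 [[ 0.59466162 -0.80381725  0.01598094 -0.25528714]
 [-0.62238948 -0.47284265 -0.62373967  0.35500332]
 [ 0.50892917  0.36096767 -0.78146877  0.85
[... 219 characters left out ...]
 4.66911297e-03 -9.99718037e-01 -2.32818878e-02  3.34786520e-02]
 [-9.81703435e-01 -1.50477234e-04 -1.90416236e-01  4.68236863e-01]
 [ 1.90359042e-01  2.37449841e-02 -9.81427333e-01  9.28132184e-01]
 [ 0.00000000e+00  0.00000000e+00  0.00000000e+00  1.00000000e+00]] None
wrist [[320.31253588   0.         323.69126636]
 [  0.         320.31253588 200.12824665]
 [  0.           0.           1.        ]] -0.058499503602305554 None [[ 9.99999709e-01 -7.08875857e-04 -2.81439668e-04 -4.96884376e-04]
 [ 7.57897481e-04  9.64923818e-01  2.62528954e-01 -6.73130629e-02]
 [ 8.54674019e-05 -2.62529091e-01  9.64924074e-01 -1.42817455e-01]
 [ 0.00000000e+00  0.00000000e+00  0.00000000e+00  1.00000000e+00]]
```

View pics/scene0.png

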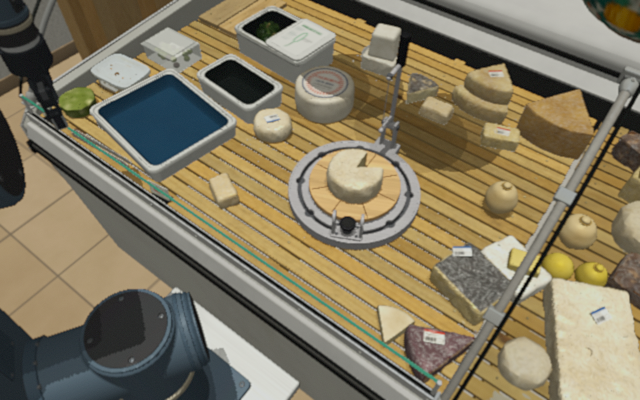

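View pics/top0.png

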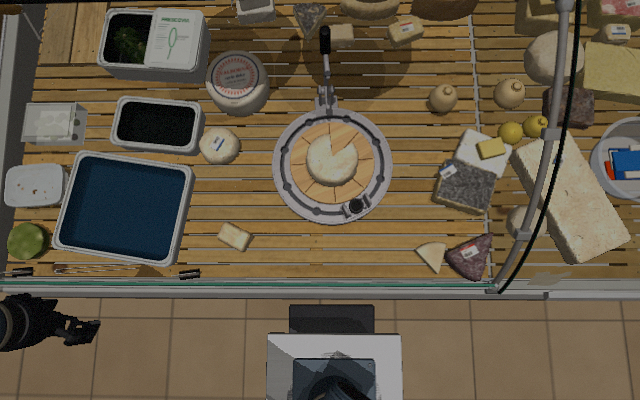

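View pics/wrist0.png

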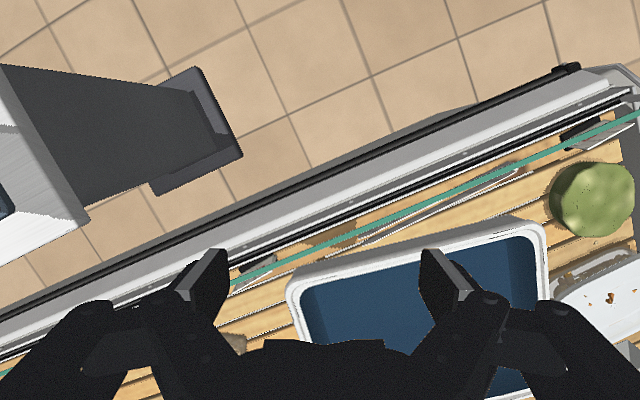

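```bash
cat > h.py <<'E'
import numpy as np, cv2
from plant import state, read_camera
def ray(c,u,v,T):  # T cam->world
    K=c["mtx"];x=(u-K[0,2])/K[0,0];y=(v-K[1,2])/K[1,1]
    a,b=x,y
    for _ in range(10):
        f=1+c["k1"]*(a*a+b*b);a,b=x/f,y/f
    return T[:3,3],T[:3,:3]@np.array([a,b,1.])
def camT(c,s=None):
    if "world_to_cam" in c and c["world_to_cam"] is not None: return np.linalg.inv(c["world_to_cam"])
    T=np.eye(4);T[:3,:3]=s["tool_rot"];T[:3,3]=s["tcp_pos"];return T@c["T_tool_cam"]
def onz(c,u,v,z,T):
    o,d=ray(c,u,v,T);return o+d*(z-o[2])/d[2]
def proj(c,P,T):
    p=np.linalg.inv(T)@np.append(P,1);a,b=p[0]/p[2],p[1]/p[2];f=1+c["k1"]*(a*a+b*b)
    return c["mtx"][0,0]*a*f+c["mtx"][0,2],c["mtx"][1,1]*b*f+c["mtx"][1,2]
E
python3 - <<'E'
from h import *
c=read_camera("top");T=camT(c)
img=c["img"]
cv2.imwrite("pics/top1.png",cv2.resize(img[95:235,255:410],None,fx=5,fy=4.2*5/4.2/5*4,interpolation=cv2.INTER_CUBIC))
c2=read_camera("scene");
cv2.imwrite("pics/scene1.png",cv2.resize(c2["img"][130:250,280:430],None,fx=5,fy=5,interpolation=cv2.INTER_CUBIC))
for n,z in((("ctr"),.104),):
    print(onz(c,333,165,z,T))
print("cap",onz(c,356,206,.066,T), "scene cap",onz(c2,347,224,.066,camT(c2)))
# teal line heights
for uv in((100,287),(300,283),(400,284),(480,292)):
    d=c["depth"][uv[1],uv[0]];o,r=ray(c,*uv,T);print(uv,o+r*d)
d=c["depth"]
# height map overview
ys,xs=np.mgrid[0:400:1,0:640:1]
E
```

```text
[ 5.36227467e-01 -4.39374465e-04  1.04000000e-01]
cap [ 0.4468844  -0.05484496  0.066     ] scene cap [ 0.44378444 -0.05421713  0.066     ]
(100, 287) [ 0.25451972  0.57990817 -0.00996651]
(300, 283) [0.26892836 0.07363855 0.08384702]
(400, 284) [ 0.2677371  -0.14945705  0.08097964]
(480, 292) [ 0.24797188 -0.35782827 -0.0071237 ]
```

Run:
```python
from h import *
for n in("top","scene"):
    c=read_camera(n);T=camT(c);d=c["depth"]
    ys,xs=np.mgrid[0:400,0:640]
    K=c["mtx"];p=np.stack([(xs-K[0,2])/K[0,0]*d,(ys-K[1,2])/K[1,1]*d,d],-1)@T[:3,:3].T+T[:3,3]
    ok=d>0
    # height profile near front: y in -0.3..0.3, x .15-.35
    for x0 in np.arange(.12,.5,.02):
        m=ok&(abs(p[...,0]-x0)<.01)&(abs(p[...,1])<.25)
        if m.any(): print(n,round(x0,2),np.percentile(p[...,2][m],[1,50,99]).round(3))
```

```text
top 0.12 [-0.842 -0.356  0.005]
top 0.14 [-0.841  0.001  0.006]
top 0.16 [-0.846 -0.74  -0.   ]
top 0.18 [-0.847 -0.837 -0.742]
top 0.22 [-0.079 -0.075 -0.07 ]
top 0.24 [-0.043 -0.016 -0.003]
top 0.26 [-0.011  0.023  0.084]
top 0.28 [-0.058  0.     0.023]
top 0.3 [-0.002  0.002  0.032]
top 0.32 [-0.081  0.001  0.034]
top 0.34 [-0.002  0.002  0.034]
top 0.36 [-0.081  0.002  0.039]
top 0.38 [-0.01   0.002  0.04 ]
top 0.4 [-0.081  0.002  0.038]
top 0.42 [-0.008  0.003  0.067]
top 0.44 [-0.08   0.003  0.092]
top 0.46 [-0.007  0.012  0.093]
top 0.48 [-0.08   0.005  0.057]
scene 0.12 [-0.009  0.001  0.005]
scene 0.14 [-0.012  0.001  0.004]
scene 0.22 [-0.097 -0.077 -0.04 ]
scene 0.24 [-0.187 -0.027 -0.004]
scene 0.26 [-0.405 -0.006  0.082]
scene 0.28 [-0.613 -0.002  0.02 ]
scene 0.3 [-0.84   0.001  0.032]
scene 0.32 [-0.842  0.     0.032]
scene 0.34 [-0.082  0.001  0.033]
scene 0.36 [-0.009  0.001  0.037]
scene 0.38 [-0.082  0.     0.038]
scene 0.4 [-0.01   0.001  0.035]
scene 0.42 [-0.081  0.001  0.078]
scene 0.44 [-0.003  0.003  0.088]
scene 0.46 [-0.082  0.004  0.09 ]
scene 0.48 [-0.003  0.016  0.055]
```

View pics/top1.png

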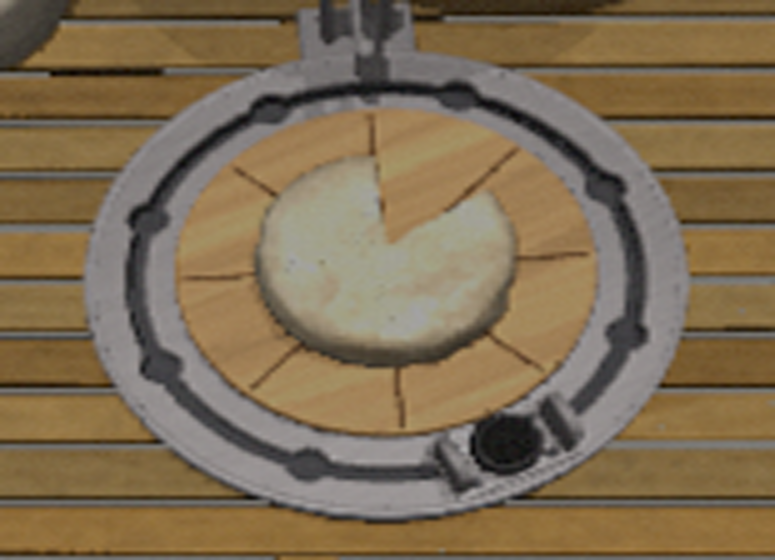

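View pics/scene1.png

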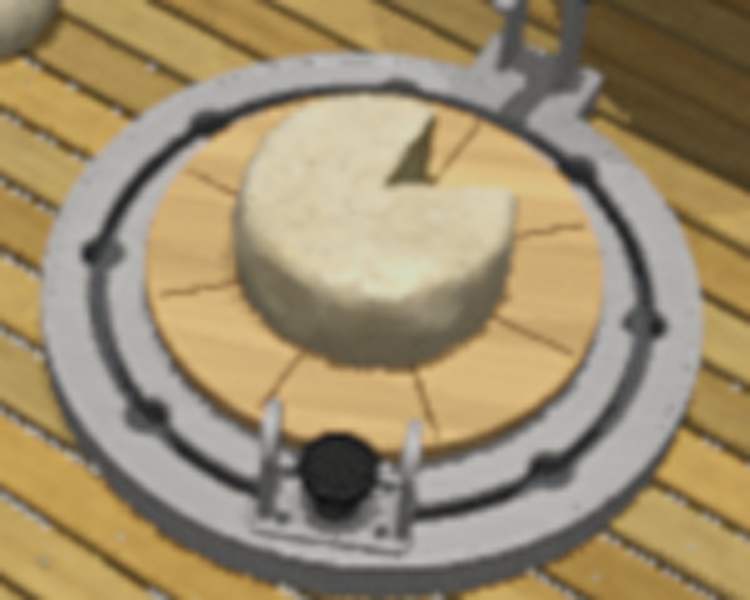

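Run:
```python
from h import *
from scipy.optimize import least_squares
c=read_camera("top");T=camT(c)
h=[(271,108),(457,94),(605,187),(627,333),(308,463),(162,366),(150,218)]
P=np.array([onz(c,255+(x+.5)/5-.5,95+(y+.5)/4-.5,.03,T)[:2] for x,y in h])
c2=read_camera("scene");T2=camT(c2)
h2=[(209,122),(400,88),(577,168),(643,325),(550,468),(150,413),(103,252)]
P2=np.array([onz(c2,280+(x+.5)/5-.5,130+(y+.5)/5-.5,.03,T2)[:2] for x,y in h2])
for Q in(P,P2):
    def f(p):
        a=np.arctan2(Q[:,1]-p[1],Q[:,0]-p[0]);k=np.round((a-p[2])/(np.pi/4));t=p[2]+k*np.pi/4
        return (Q-p[:2]-.125*np.c_[np.cos(t),np.sin(t)]).ravel()
    best=min((least_squares(f,[.54,-.0,a0]) for a0 in np.arange(0,.785,.2)),key=lambda r:r.cost)
    p=best.x;print("centre",p[:2],"ang",np.degrees(p[2])%45,"rms",np.sqrt(np.mean(best.fun**2)))
for cc,TT in((c,T),(c2,T2)):
    g=cc["img"].max(2);m=(g<45).astype(np.uint8)
    n,l,st,ct=cv2.connectedComponentsWithStats(m)
    u0,v0=proj(cc,np.array([.445,-.0545,.066]),TT)
    for i in range(1,n):
        if np.hypot(*(ct[i]-(u0,v0)))<8 and st[i,4]>20: print("cap",ct[i],st[i],onz(cc,*ct[i],.066,TT))
```

```text
centre [0.56133879 0.0019937 ] ang 27.576734431115764 rms 0.0003732358288914032
centre [0.56090694 0.00522529] ang 27.535621659058513 rms 0.0009343547759930484
cap [355.52777778 205.42361111] [349 199  14  15 144] [ 0.44826205 -0.05375263  0.066     ]
cap [347.10857143 224.39428571] [340 217  15  17 175] [ 0.44310189 -0.05496107  0.066     ]
```

```bash
python3 -m inch '[[[0,-20,22,0,-3],[0,-46,50,0,-7],[0,-72,79,0,-11],[0,-98,108,2,-15],[0,-124,137,5,-19],[0,-150,166,8,-23],[0,-176,195,11,-27],[0,-202,224,14,-31],[0,-228,253,17,-35],[0,-228,253,17,-35]]]' 30
python3 - <<'E'
from h import *
def to(P,yaw):
    s=state();R=s["tool_rot"];d=R.T@(np.array(P)-s["tcp_pos"])
    y=np.degrees(np.arctan2(R[1,0],R[0,0]));print("shift mm",d*1000,"twist",y-yaw,"pos",s["tcp_pos"],"yaw",y,s["joint_positions"],s["t"])
to((.449,-.0543,.19),117.55)
E
```

```text
t: 1.28
tcp_pos: [0.3541, 0.163, 0.2138]
tool_rot: [[-0.184, 0.983, 0.001], [0.983, 0.184, -0.004], [-0.004, 0.001, -1.0]]
contact_force: [0.7, 0.6, 0.1]
gripper_width: -0.0005
shift mm [-230.95204793   53.18681434   24.74223242] twist -16.918560807284408 pos [0.35408433 0.16296416 0.21381519] yaw 100.63143919271559 [ 0.2620525  -0.30873253 -0.25670992  1.62245481 -0.00390018  0.0764969 ] 1.2833
```

```bash
python3 -m inch '[[[0,-33,8,4,-2.5],[0,-66,15,8,-5],[0,-99,23,12,-7.5],[0,-132,30,16,-10],[0,-165,38,20,-12.5],[0,-198,46,24,-15],[0,-231,53,24.5,-17],[0,-231,53,24.5,-17],[0,-231,53,24.5,-17]]]'
python3 - <<'E'
from h import *
s=state();c=read_camera("wrist");cv2.imwrite("pics/w1.png",c["img"]);T=camT(c,s)
c2=read_camera("scene");cv2.imwrite("pics/s2.png",c2["img"])
for P in((.449,-.0543,.066),(.5612,.0035,.05)):print(proj(c,np.array(P),T))
E
```

```text
t: 2.03
tcp_pos: [0.4483, -0.0487, 0.1895]
tool_rot: [[-0.467, 0.884, -0.001], [0.884, 0.467, 0.001], [0.001, -0.0, -1.0]]
contact_force: [-0.2, 0.2, -0.0]
gripper_width: -0.0001
(np.float64(316.9134583081263), np.float64(192.20507804051078))
(np.float64(316.76170902401924), np.float64(309.37212828682414))
```

View pics/w1.png

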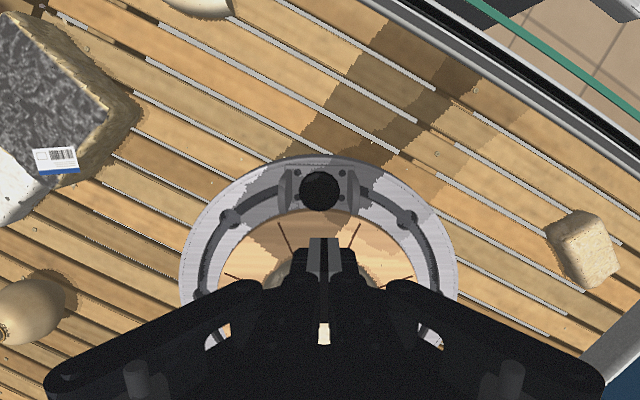

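View pics/s2.png

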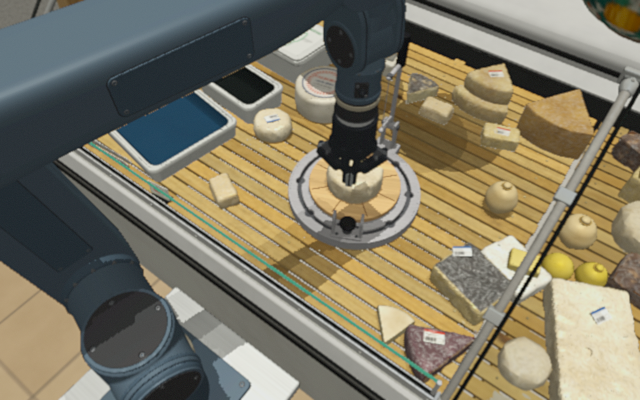

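```bash
cat >> h.py <<'E'
def to(P,yaw=None):
    s=state();R=s["tool_rot"];d=R.T@(np.array(P)-s["tcp_pos"])
    y=np.degrees(np.arctan2(R[1,0],R[0,0]));print("shift mm",(d*1000).round(1),"twist",None if yaw is None else y-yaw,"pos",s["tcp_pos"],"yaw",y,"F",s["contact_force"],"t",s["t"])
E
python3 - <<'E'
from h import *
s=state();c=read_camera("wrist");T=camT(c,s)
print(s["joint_vel"].round(3))
m=(c["img"].max(2)<45).astype(np.uint8);m[235:]=0
n,l,st,ct=cv2.connectedComponentsWithStats(m)
for i in range(1,n):
    if st[i,4]>300:print(ct[i],st[i],onz(c,*ct[i],.066,T))
# guard top edges approx, holes
for uv in((229,219),(405,218)):print(onz(c,*uv,.03,T))
cv2.imwrite("pics/w1z.png",cv2.resize(c["img"][150:240,260:380],None,fx=6,fy=6,interpolation=cv2.INTER_CUBIC))
to((.4493,-.0545,.105),117.55)
E
```

```text
[ 0.021 -0.015 -0.007 -0.002 -0.003 -0.006]
[522.76895437  73.14085519] [ 397    0  243  162 2783] [0.28365502 0.04747279 0.066     ]
[317.29104478 190.91127695] [ 297  171   41   40 1206] [ 0.44756823 -0.05289729  0.066     ]
[ 0.52257851 -0.1140586   0.03      ]
[0.43907612 0.04082407 0.03      ]
shift mm [-7.6 -2.4 85. ] twist 0.5533696386923737 pos [ 0.44783915 -0.04671775  0.18999039] yaw 118.10336963869237 F [ 0.20929456 -0.24100115  0.33896213] t 2.1833
```

View pics/w1z.png

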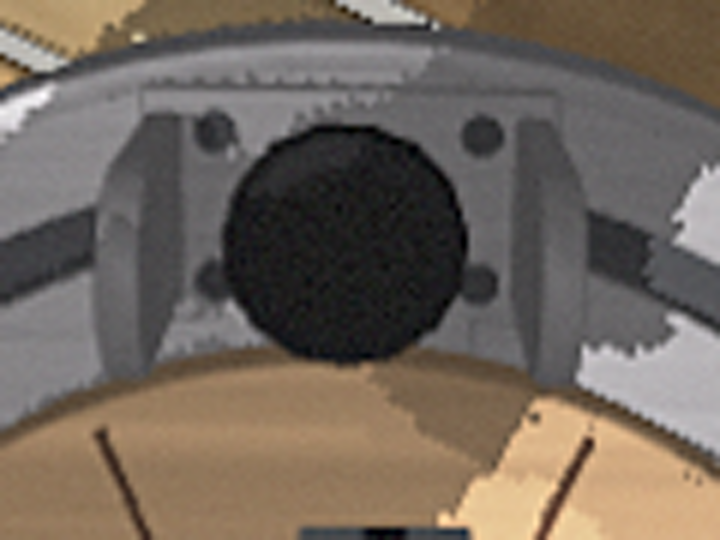

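```bash
python3 -m inch '[[[0,0,0,0,0],[0,0,0,0,0],[0,0,0,0,0],[0,0,0,0,0],[0,0,0,0,0]]]'
python3 - <<'E'
from h import *
for k in range(3):
    s=state();c=read_camera("wrist");T=camT(c,s)
    m=(c["img"].max(2)<45).astype(np.uint8);m[235:]=0
    n,l,st,ct=cv2.connectedComponentsWithStats(m)
    for i in range(1,n):
        if 1500>st[i,4]>800:print(ct[i],st[i],onz(c,*ct[i],.066,T), s["tcp_pos"],s["joint_vel"].round(3))
to((.4486,-.0537,.105),117.55)
E
```

```text
t: 2.6
tcp_pos: [0.4481, -0.0474, 0.1899]
tool_rot: [[-0.471, 0.882, 0.0], [0.882, 0.471, -0.0], [-0.0, 0.0, -1.0]]
contact_force: [0.4, -0.5, 0.3]
gripper_width: -0.0001
[317.92089925 190.83014155] [ 298  171   41   39 1201] [ 0.44756752 -0.05281223  0.066     ] [ 0.44806441 -0.04735959  0.18992922] [-0.005  0.002 -0.001  0.001 -0.002  0.   ]
[317.96758105 190.85369909] [ 298  171   41   40 1203] [ 0.44754028 -0.05291229  0.066     ] [ 0.44806303 -0.04749523  0.18987317] [-0.004  0.001  0.001 -0.001 -0.002  0.001]
[318.07775021 190.90736146] [ 298  171   41   40 1209] [ 0.44753108 -0.05288925  0.066     ] [ 0.44806526 -0.04758088  0.18986163] [-0.004  0.003  0.    -0.001 -0.001 -0.002]
shift mm [-5.6 -2.4 84.8] twist 0.5220138481139003 pos [ 0.44807141 -0.04763906  0.18983566] yaw 118.0720138481139 F [ 0.13453803 -1.10979704  0.3404423 ] t 2.75
```

```bash
python3 -m inch '[[[0,-3,-1,20,0],[0,-5.5,-2,45,0.5],[0,-5.5,-2,70,0.5],[0,-5.5,-2,85,0.5],[0,-5.5,-2,85,0.5],[0,-5.5,-2,85,0.5]]]'
python3 - <<'E'
from h import *
to((.4486,-.0537,.105),117.55)
c=read_camera("scene");cv2.imwrite("pics/s3.png",cv2.resize(c["img"][130:250,280:430],None,fx=5,fy=5,interpolation=cv2.INTER_CUBIC))
c=read_camera("wrist");cv2.imwrite("pics/w3.png",c["img"])
E
```

```text
t: 3.25
tcp_pos: [0.448, -0.0533, 0.104]
tool_rot: [[-0.463, 0.887, -0.002], [0.887, 0.463, 0.001], [0.002, -0.002, -1.0]]
contact_force: [0.8, -0.7, -0.7]
gripper_width: -0.0001
shift mm [-0.6  0.4 -1. ] twist 0.0009153274118887111 pos [ 0.44800187 -0.05334629  0.10402594] yaw 117.55091532741189 F [ 0.84529704 -0.6773191  -0.69451123] t 3.25
```

View pics/s3.png

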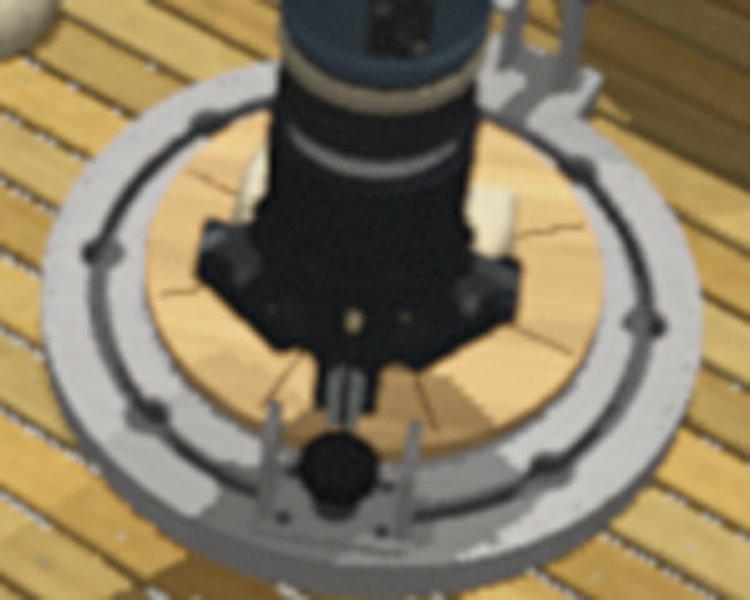

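View pics/w3.png

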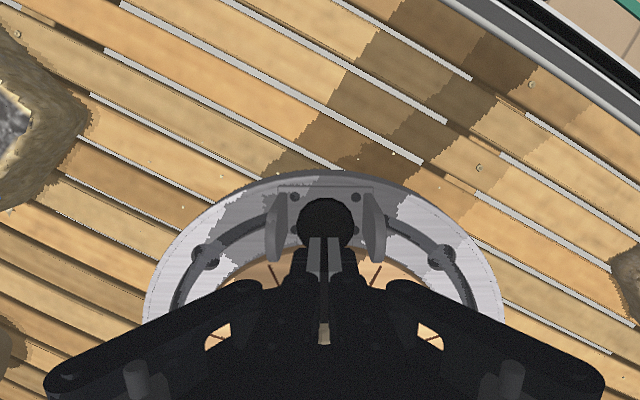

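```bash
python3 -m inch '[[[0,4,0,0,0],[0,7,0,10,0],[0,7,0,20,0],[0,7,0,30,0],[0,7,0,34,0],[0,7,0,34,0]]]'
python3 - <<'E'
from h import *
to((.4486,-.0537,.066),117.55)
c=read_camera("wrist");cv2.imwrite("pics/w4.png",c["img"][130:330,180:480])
c=read_camera("scene");cv2.imwrite("pics/s4.png",cv2.resize(c["img"][160:250,310:410],None,fx=6,fy=6,interpolation=cv2.INTER_CUBIC))
E
```

```text
t: 3.85
tcp_pos: [0.444, -0.0469, 0.0686]
tool_rot: [[-0.463, 0.886, -0.004], [0.886, 0.463, 0.001], [0.003, -0.003, -1.0]]
contact_force: [-0.5, 0.4, 0.7]
gripper_width: 0.0002
shift mm [-8.2  0.9  2.5] twist 0.013964369184080283 pos [ 0.44399748 -0.04690787  0.06855063] yaw 117.56396436918408 F [-0.48298494  0.43621591  0.71632182] t 3.85
```

View pics/s4.png

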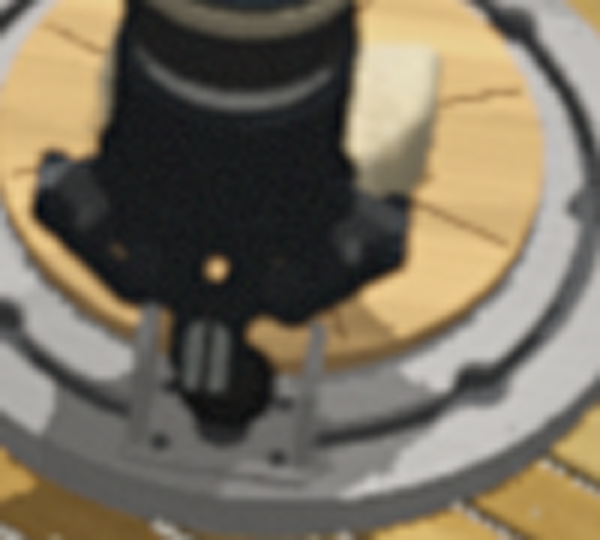

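View pics/w4.png

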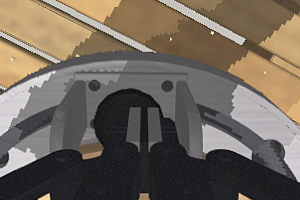

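```bash
python3 -m inch '[[[0,0,0,3,0],[0,0,0,6,0],[0,0,0,9,0],[0,0,0,11,0],[0,0,0,11,0],[0,0,0,11,0]]]'
python3 - <<'E'
from h import *
to((.4486,-.0537,.066),117.55)
c=read_camera("scene");cv2.imwrite("pics/s5.png",cv2.resize(c["img"][160:250,310:410],None,fx=6,fy=6,interpolation=cv2.INTER_CUBIC))
print(state()["contact_force"])
E
```

```text
t: 4.45
tcp_pos: [0.4464, -0.0476, 0.0608]
tool_rot: [[-0.463, 0.887, 0.002], [0.887, 0.463, -0.001], [-0.001, 0.001, -1.0]]
contact_force: [-0.7, 0.6, 6.2]
gripper_width: 0.0002
shift mm [-6.4 -0.9 -5.2] twist 0.009092168627404362 pos [ 0.44641925 -0.04758903  0.06081303] yaw 117.5590921686274 F [-0.68576063  0.61698091  6.22116689] t 4.45
[-1.04565572  0.84805513  5.24913891]
```

View pics/s5.png

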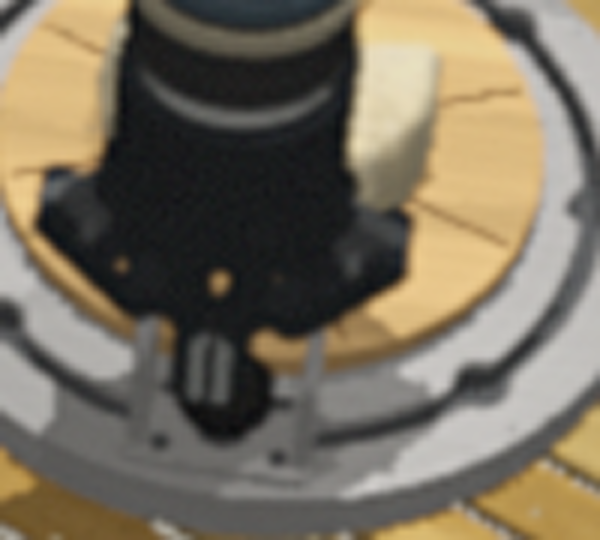

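```bash
python3 -m inch '[[[0,0,0,2,0],[0,0,0,4,0],[0,0,0,5,0],[0,0,0,5,0],[0,0,0,5,0]]]'
python3 - <<'E'
from h import *
to((.4486,-.0537,.066),117.55)
c=read_camera("scene");cv2.imwrite("pics/s6.png",cv2.resize(c["img"][160:250,310:410],None,fx=6,fy=6,interpolation=cv2.INTER_CUBIC))
print(state()["contact_force"])
E
```

```text
t: 4.92
tcp_pos: [0.4465, -0.0476, 0.0563]
tool_rot: [[-0.463, 0.887, 0.002], [0.887, 0.463, -0.001], [-0.001, 0.002, -1.0]]
contact_force: [-1.3, 1.1, 7.7]
gripper_width: 0.0003
shift mm [-6.4 -0.9 -9.7] twist 0.011113438252991159 pos [ 0.4464857  -0.04757179  0.05631115] yaw 117.56111343825299 F [-1.34143335  1.07305734  7.67129036] t 4.9167
[-1.7207703  -0.0432366   7.46949793]
```

View pics/s6.png

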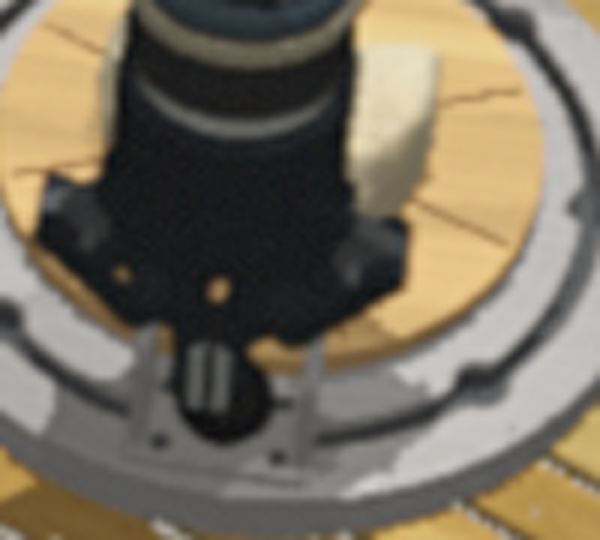

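```bash
python3 -m inch '[[[0,3.3,0.2,0,1.5],[0,6.5,0.6,0,3],[0,9.8,1,0,4.5],[0,13,1.5,0,6],[0,16.3,2.1,0,7.5],[0,19.5,2.7,0,9],[0,21.6,3.2,0,10],[0,21.6,3.2,0,10]]]'
python3 - <<'E'
from h import *
to((.4486,-.0537,.066),117.55)
c=read_camera("scene");cv2.imwrite("pics/s7.png",cv2.resize(c["img"][160:250,310:410],None,fx=6,fy=6,interpolation=cv2.INTER_CUBIC))
c=read_camera("top");cv2.imwrite("pics/t7.png",cv2.resize(c["img"][95:235,255:410],None,fx=5,fy=4,interpolation=cv2.INTER_CUBIC))
c=read_camera("wrist");cv2.imwrite("pics/w7.png",c["img"])
print(state()["contact_force"])
E
```

```text
t: 5.63
tcp_pos: [0.4395, -0.0275, 0.0565]
tool_rot: [[-0.301, 0.954, 0.002], [0.954, 0.301, -0.002], [-0.003, 0.002, -1.0]]
contact_force: [-1.3, -1.5, 7.9]
gripper_width: 0.0002
shift mm [-27.8   0.8  -9.4] twist -10.02735868573069 pos [ 0.43949896 -0.02747101  0.05653176] yaw 107.52264131426931 F [-1.30155462 -1.47670068  7.9232063 ] t 5.6333
[-0.89617349 -1.49351397  7.0133135 ]
```

View pics/s7.png

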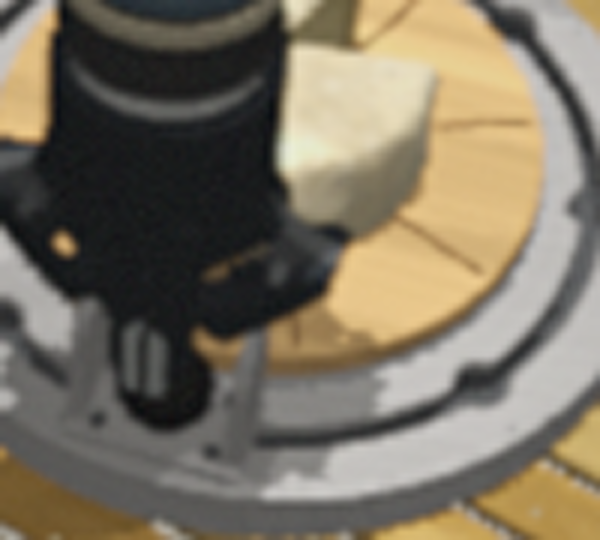

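View pics/w7.png

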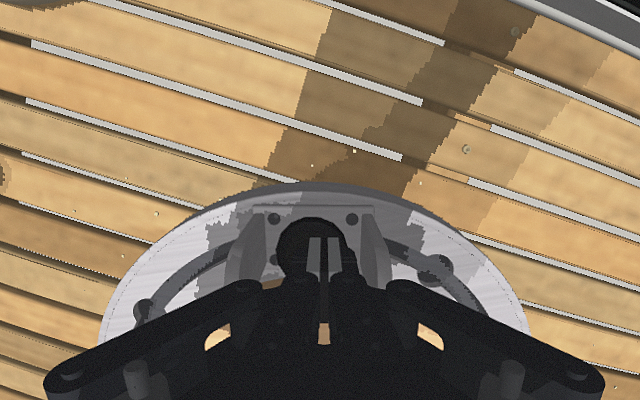

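```bash
python3 -m inch '[[[0,4.4,0.3,0,2],[0,8.7,0.8,0,4],[0,13,1.5,0,6],[0,17.4,2.2,0,8],[0,21.6,3.2,0,10],[0,25.9,4.3,0,12],[0,25.9,4.3,0,12],[0,25.9,4.3,7,12],[0,25.9,4.3,-16,12],[0,25.9,4.3,-16,12]]]'
python3 - <<'E'
from h import *
to((.4486,-.0537,.066),117.55)
c=read_camera("scene");cv2.imwrite("pics/s8.png",cv2.resize(c["img"][160:250,310:410],None,fx=6,fy=6,interpolation=cv2.INTER_CUBIC))
c=read_camera("top");cv2.imwrite("pics/t8.png",cv2.resize(c["img"][95:235,255:410],None,fx=5,fy=4,interpolation=cv2.INTER_CUBIC))
s=state();c=read_camera("wrist");cv2.imwrite("pics/w8.png",c["img"])
print(state()["contact_force"])
E
```

```text
t: 6.62
tcp_pos: [0.4381, -0.0012, 0.0755]
tool_rot: [[-0.097, 0.995, 0.008], [0.995, 0.097, -0.001], [-0.002, 0.008, -1.0]]
contact_force: [1.0, -1.1, 0.1]
gripper_width: 0.0002
shift mm [-53.3   5.3   9.7] twist -21.980222295404076 pos [ 0.43808914 -0.00118692  0.07549803] yaw 95.56977770459592 F [ 1.02525292 -1.06443253  0.09217953] t 6.6167
[-0.9052572   0.12698086 -0.12347227]
```

View pics/s8.png

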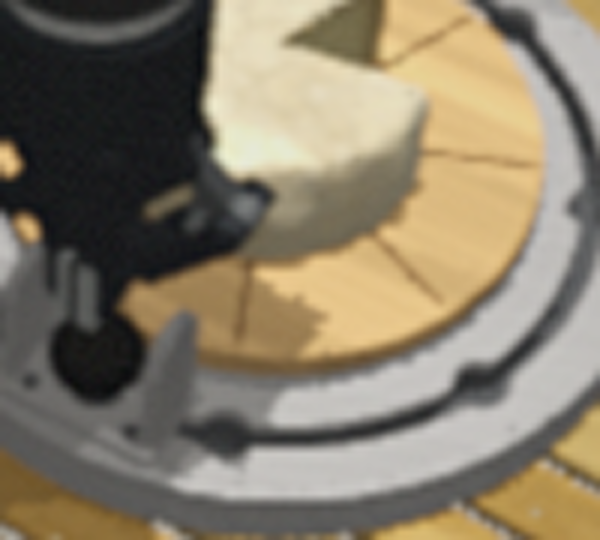

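View pics/w8.png

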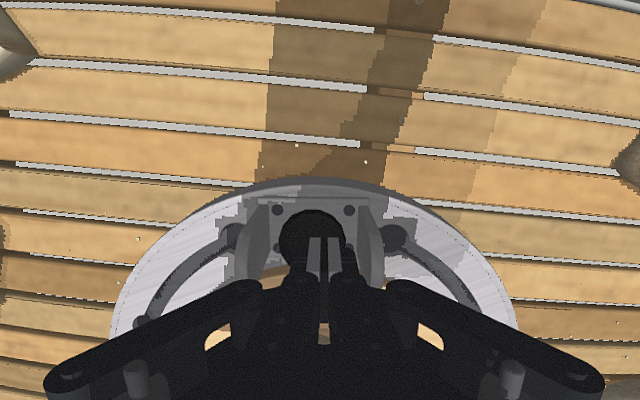

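View pics/t8.png

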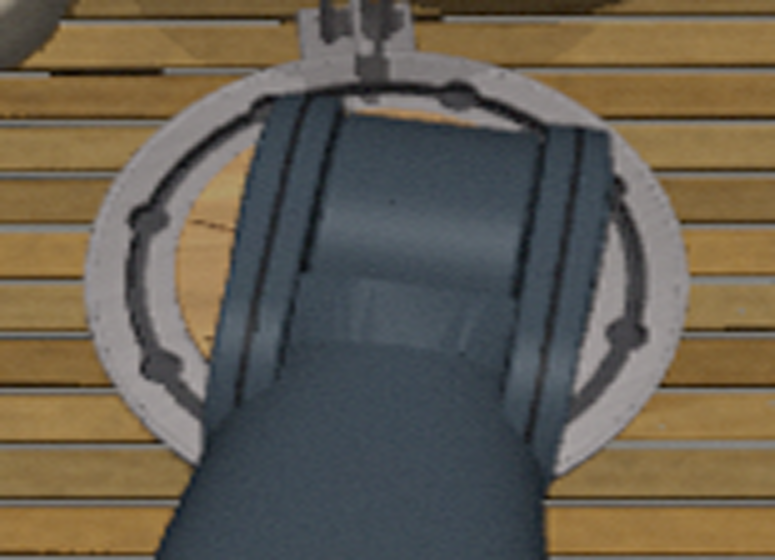

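```bash
python3 -m inch '[[[0,3.2,0.2,0,1.5],[0,6.4,0.5,0,3],[0,9.6,1,0,4.5],[0,12.8,1.4,0,6],[0,16,2,0,7.5],[0,19.1,2.7,0,9],[0,22.3,3.4,0,10.5],[0,25.4,4.2,0,12],[0,28.5,5.1,0,13.5],[0,31.5,6.1,0,15]]]'
python3 - <<'E'
from h import *
to((.4486,-.0537,.066),117.55)
s=state();d=np.array([.5612,.0035])-s["tcp_pos"][:2];print("theta tool",np.degrees(np.arctan2(-d[1],-d[0]))%360,np.hypot(*d), "C",s["tool_rot"].T@np.array([d[0],d[1],0]))
c=read_camera("scene");cv2.imwrite("pics/s9.png",cv2.resize(c["img"][160:250,270:370],None,fx=6,fy=6,interpolation=cv2.INTER_CUBIC))
c=read_camera("wrist");cv2.imwrite("pics/w9.png",c["img"])
print(state()["contact_force"])
E
```

```text
t: 7.6
tcp_pos: [0.4357, 0.0294, 0.0692]
tool_rot: [[0.166, 0.986, -0.005], [0.986, -0.166, -0.005], [-0.006, -0.004, -1.0]]
contact_force: [-3.0, -4.9, 3.0]
gripper_width: -0.0003
shift mm [-79.8  26.5   3.6] twist -37.11637289436011 pos [0.43573354 0.02941913 0.06923621] yaw 80.43362710563989 F [-3.01614232 -4.88337342  2.98107349] t 7.6
theta tool 168.32790462708272 0.12811570585978704 C [-0.00470735  0.12802816 -0.00051374]
[-2.70274444 -4.76981744  1.63370112]
```

View pics/s9.png

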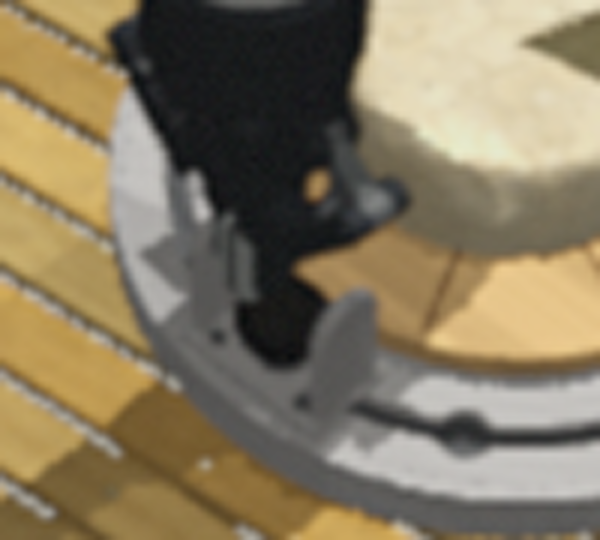

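View pics/w9.png

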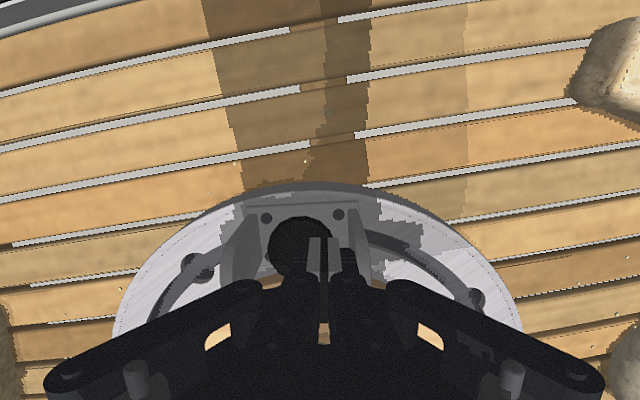

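```bash
python3 -m inch '[[[0,0,0.5,-3,0],[0,1,1,-6,0.5],[0,3.3,1.5,-6,1.5],[0,5.5,2,-6,2.5],[0,7.7,2.4,-6,3.5],[0,9.9,2.8,-6,4.5],[0,12.1,3.3,-6,5.5],[0,14.3,3.7,-6,6.5],[0,16.5,4.2,-6,7.5],[0,18.6,4.7,-6,8.5]]]'
python3 - <<'E'
from h import *
to((.4486,-.0537,.066),117.55)
s=state();d=np.array([.5612,.0035])-s["tcp_pos"][:2];print("theta tool",np.degrees(np.arctan2(-d[1],-d[0]))%360,np.hypot(*d), "C",s["tool_rot"].T@np.array([d[0],d[1],0]))
c=read_camera("scene");cv2.imwrite("pics/s10.png",cv2.resize(c["img"][160:250,270:370],None,fx=6,fy=6,interpolation=cv2.INTER_CUBIC))
c=read_camera("wrist");cv2.imwrite("pics/w10.png",c["img"])
print(state()["contact_force"])
E
```

```text
t: 8.53
tcp_pos: [0.4426, 0.0483, 0.0752]
tool_rot: [[0.309, 0.951, -0.007], [0.951, -0.309, -0.001], [-0.003, -0.006, -1.0]]
contact_force: [-4.9, -4.6, 0.5]
gripper_width: -0.0001
shift mm [-95.1  37.3   9.3] twist -45.526832593692006 pos [0.44256331 0.04829614 0.07518744] yaw 72.02316740630799 F [-4.92653555 -4.60472167  0.53848261] t 8.5333
theta tool 159.31391631911904 0.12681230203160684 C [-0.0059941   0.1266683  -0.00075591]
[-3.93877329 -3.31743472  0.095513  ]
```

View pics/s10.png

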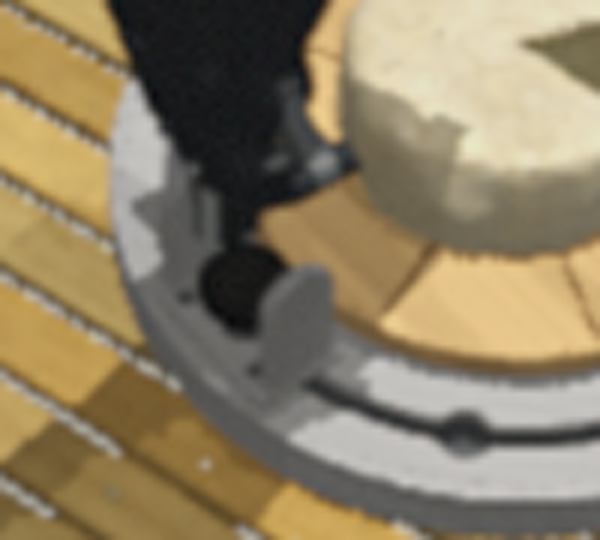

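View pics/w10.png

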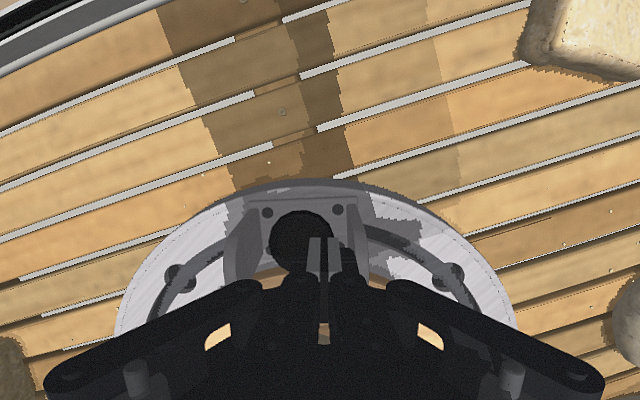

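```bash
python3 -m inch '[[[0,1.1,0.1,0,0],[0,2.2,0.2,0,0],[0,3.3,0.4,0,0],[0,4.4,0.5,0,0],[0,5.5,0.6,0,0],[0,5.5,0.6,0,0]]]'
python3 - <<'E'
from h import *
to((.4486,-.0537,.066),117.55)
s=state();d=np.array([.5612,.0035])-s["tcp_pos"][:2];print("theta tool",np.degrees(np.arctan2(-d[1],-d[0]))%360,np.hypot(*d), "F tool",s["tool_rot"].T@s["contact_force"])
c=read_camera("scene");cv2.imwrite("pics/s11.png",cv2.resize(c["img"][160:250,270:370],None,fx=6,fy=6,interpolation=cv2.INTER_CUBIC))
c=read_camera("wrist");cv2.imwrite("pics/w11.png",c["img"])
s=state();print(s["tool_rot"].T@s["contact_force"])
E
```

```text
t: 9.13
tcp_pos: [0.4475, 0.0543, 0.0763]
tool_rot: [[0.308, 0.952, -0.001], [0.952, -0.308, 0.001], [0.001, -0.001, -1.0]]
contact_force: [-0.8, -1.4, -1.0]
gripper_width: -0.0
shift mm [-102.4   34.2   10.2] twist -45.46611358065397 pos [0.44753136 0.0542863  0.07629396] yaw 72.08388641934603 F [-0.80794988 -1.43033038 -1.01187585] t 9.1333
theta tool 155.9252657736673 0.12449821855715407 F tool [-1.6102177  -0.32775024  1.01108827]
[-1.41169973 -0.49432043  0.05395392]
```

View pics/s11.png

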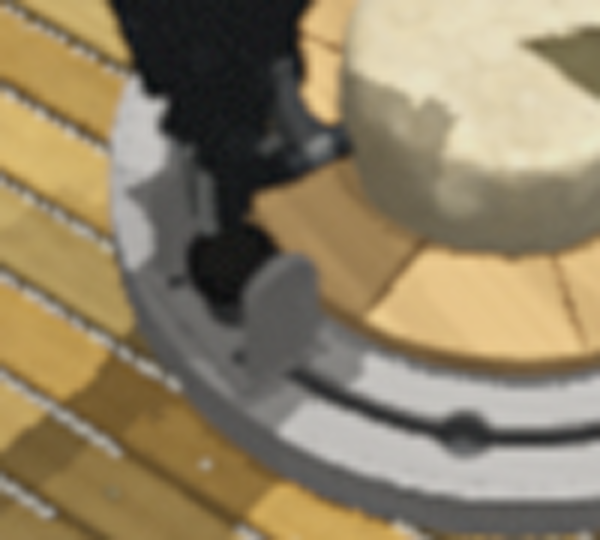

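View pics/w11.png

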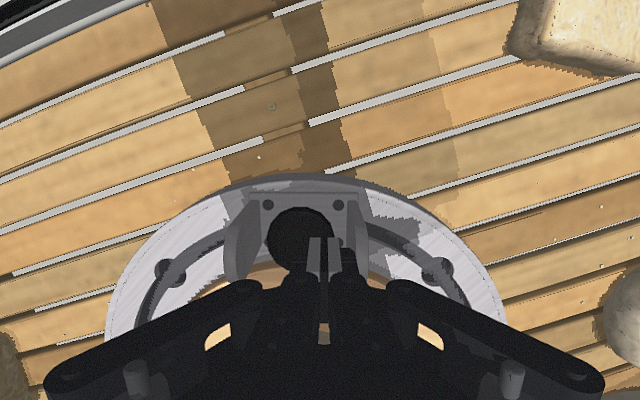

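```bash
python3 -m inch '[[[0,1,0,0,0],[0,2,0,0,0],[0,3,0,0,0],[0,3,0,0,0],[0,3,0,0,0]]]'
python3 - <<'E'
from h import *
to((.4486,-.0537,.066),117.55)
s=state();d=np.array([.5612,.0035])-s["tcp_pos"][:2];print("theta tool",np.degrees(np.arctan2(-d[1],-d[0]))%360,np.hypot(*d), "F tool",s["tool_rot"].T@s["contact_force"])
c=read_camera("wrist");cv2.imwrite("pics/w12.png",c["img"])
s=state();print(s["tool_rot"].T@s["contact_force"])
E
```

```text
t: 9.65
tcp_pos: [0.4483, 0.0548, 0.0768]
tool_rot: [[0.309, 0.951, -0.001], [0.951, -0.309, -0.005], [-0.005, 0.001, -1.0]]
contact_force: [-2.4, -6.1, -0.7]
gripper_width: 0.0002
shift mm [-103.1   33.8   11.3] twist -45.54487092004668 pos [0.44832921 0.05484811 0.07681597] yaw 72.00512907995332 F [-2.39763587 -6.09452386 -0.66349323] t 9.65
theta tool 155.53787195364112 0.12400178313915274 F tool [-6.53391273 -0.39792069  0.69407901]
[-6.99462697  0.13463154  0.41041911]
```

View pics/w12.png

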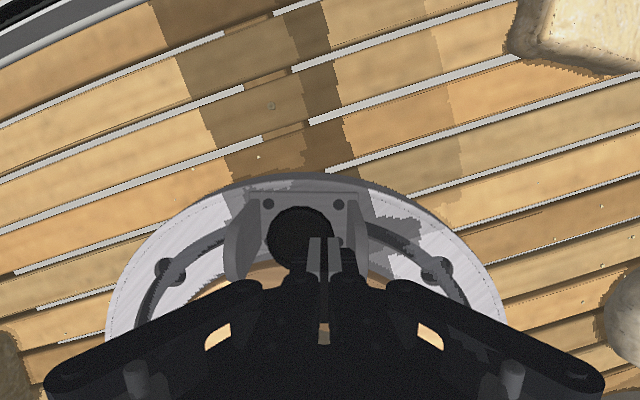

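```bash
python3 -m inch '[[[0,-4,0,0,0],[0,-9,0,0,0],[0,-12,0,0,0],[0,-12,0,0,0],[0,-12,0,-20,0],[0,-12,0,-50,0],[0,-12,0,-90,0],[0,-12,0,-120,0],[0,-12,0,-120,0],[0,-12,0,-120,0]]]'
python3 - <<'E'
from h import *
to((.43,.25,.25))
s=state();c=read_camera("wrist");T=camT(c,s);cv2.imwrite("pics/w13.png",c["img"])
E
```

```text
t: 10.53
tcp_pos: [0.447, 0.0454, 0.1997]
tool_rot: [[0.308, 0.951, 0.006], [0.951, -0.308, 0.0], [0.002, 0.006, -1.0]]
contact_force: [-1.1, 0.5, -1.4]
gripper_width: -0.0001
shift mm [189.5 -78.9 -50.3] twist None pos [0.44701798 0.04544705 0.19969101] yaw 72.06627256169033 F [-1.05007545  0.51745073 -1.38880936] t 10.5333
```

View pics/w13.png

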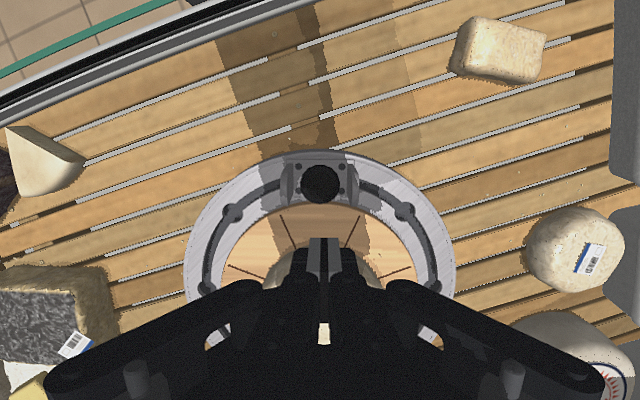

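```bash
python3 -m inch '[[[0,30,-12,-15,0],[0,60,-25,-30,0],[0,95,-39,-50,0],[0,130,-54,-50,0],[0,165,-68,-50,0],[0,200,-82,-50,0],[0,235,-96,-50,0],[0,250,-100,-50,0],[0,250,-100,-50,0],[0,250,-100,-50,0]]]'
python3 - <<'E'
from h import *
for n,b in(("top",(95,235,255,410)),("scene",(130,250,280,430))):
    c=read_camera(n);T=camT(c);cv2.imwrite(f"pics/{n}14.png",c["img"]);cv2.imwrite(f"pics/{n}14z.png",cv2.resize(c["img"][b[0]:b[1],b[2]:b[3]],None,fx=5,fy=4,interpolation=cv2.INTER_CUBIC))
    m=(c["img"].max(2)<45).astype(np.uint8);k,l,st,ct=cv2.connectedComponentsWithStats(m)
    u0,v0=proj(c,np.array([.4418,.041,.066]),T);cen=np.array([.5612,.0035])
    for i in range(1,k):
        if np.hypot(*(ct[i]-(u0,v0)))<10 and st[i,4]>20:
            for z in(.066,.060):
                P=onz(c,*ct[i],z,T);d=P[:2]-cen;print(n,z,P,np.degrees(np.arctan2(d[1],d[0]))%360,np.hypot(*d),st[i])
E
```

```text
t: 11.42
tcp_pos: [0.4257, 0.3142, 0.2443]
tool_rot: [[0.306, 0.952, -0.004], [0.952, -0.306, -0.002], [-0.004, -0.003, -1.0]]
contact_force: [0.0, -0.5, -0.3]
gripper_width: -0.0001
top 0.066 [0.44186066 0.04237924 0.066     ] 161.95504983847047 0.1255128373204221 [308 201  14  15 132]
top 0.06 [0.44288133 0.04257742 0.06      ] 161.72302395354131 0.1246047848765539 [308 201  14  15 132]
scene 0.066 [0.43510795 0.04384294 0.066     ] 162.25801390627083 0.13238866518033113 [301 197  14  17 102]
scene 0.06 [0.43871563 0.04666859 0.06      ] 160.58542078789083 0.1298689672508939 [301 197  14  17 102]
```

View pics/top14.png

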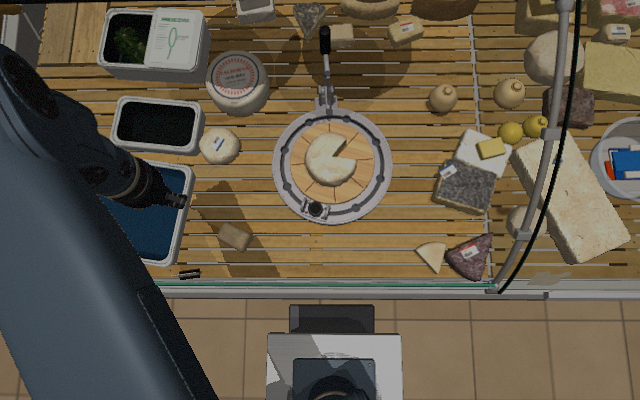

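View pics/scene14z.png

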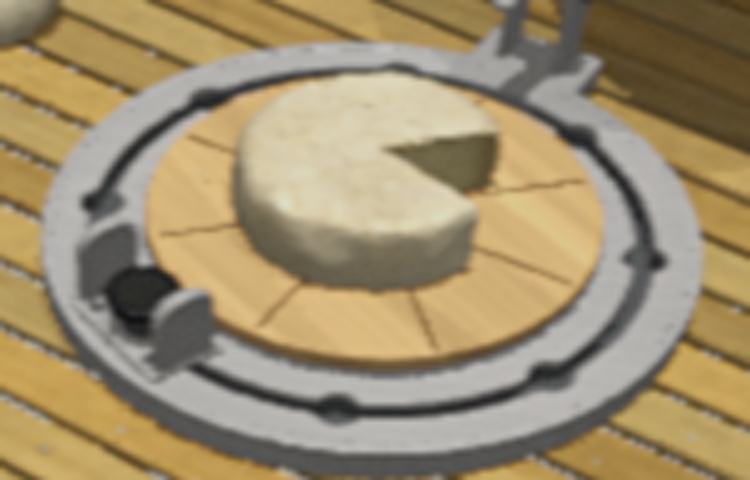

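View pics/top14z.png

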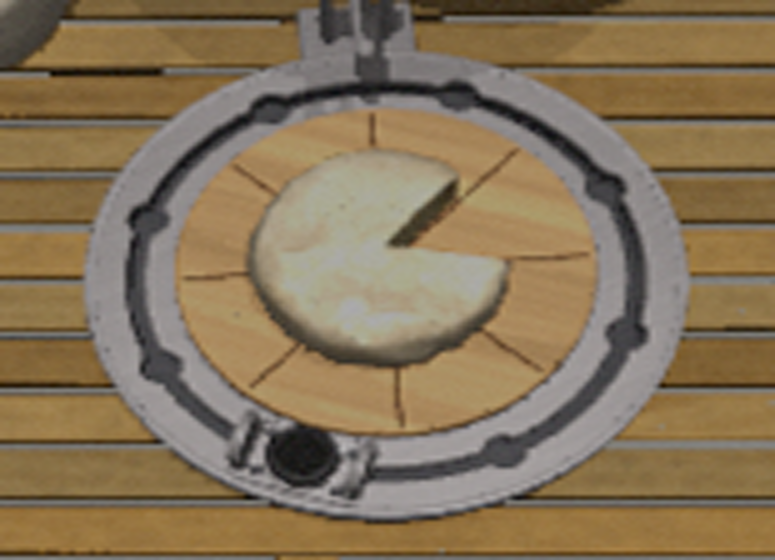

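```bash
python3 -c "
from plant import bot
print(bot.hand_in())"
```

```text
the job is handed in; nothing more can be done
None
```

I moved the board on by one portion to the next hole and handed the job in at about 11.4 s; no verdict was reported. With the fingers shut, I pressed the cap down about 9.5 mm (around 7.7 N). I turned the board clockwise about 20° with the cap held down, lifted off the cap, and pushed the lead guard until the plunger sprang up.

Last checks:
- **Lock:** one more push of 3 mm raised the force to about 7 N and the tip moved under 1 mm, so the board is held in the hole.
- **Board angle:** from the top camera the cap is at 162.0°, against 162.6° expected for that hole. The board has turned about 0.79 rad.
- **Plunger height:** the top view fits a raised cap, at 125.5 mm from the axis when taken as 66 mm high. The side camera's cap position disagreed by about 7 mm in radius, as it had from the start, because its dark patch also takes in the side of the cap. Its angle agreed, at 162.3°.
- **Cheeses:** the cut cheese turned with the board and still lies on its middle. By eye, the bystanders look unmoved in the pictures.
- **Arm:** it finished clear, to the left at about 0.24 m height, with about zero contact force.

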